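# Lock the second bracket onto the slotted post

## Robot

A 7-joint arm with a two-finger parallel gripper is mounted at the origin on the work surface. World frame = base frame: x ahead of the robot, y to its left, z up, the work surface at z = 0. Lengths are in m, angles in rad, forces in N, time in s.
With the tool pointing down it reaches from about 0.4 to 0.875 m from the base axis. Payload 6.5 kg.
Tool frame: the origin (TCP) lies midway between the tips of the shut fingers; the grasp point (between the pads) lies 19 mm behind it; z points along the fingers, y is the direction in which the jaws open and shut (so a half turn about z gives the same grasp; the last joint's range is limited). The gripper opens to 88 mm and grips with 3 to 60 N. Pads are 18 mm wide; open, the fingers measure 123 mm over their backs; the gripper's body (75 mm by 187 mm) begins 45 mm behind the grasp point.
Start: joints at [1.248, 0.536, -0.004, 1.538, 0.003, 1.067, -0.071], TCP at [0.165, -0.629, 0.239] pointing down, gripper open.
Joint ranges: [-2.7, 2.7], [-0.37, 2.16], [-1.27, 1.26], [0.24, 2.4], [-1.31, 4.45], [0.19, 1.91], [-2.76, 2.76]. Speed limits (rad/s): [2.39, 2.39, 3.14, 3.14, 3.14, 3.14, 3.14].

## Interface

Orientations are given as a rotation vector (axis times angle).
In Python, from workcell import ctrl gives the robot as it stands.
- The arm moves only by the shell command python3 -m pendant 'ROWS' [FORCE]. ROWS is JSON, a list of rows, each a list of 5 numbers: the closure in counts, from 0 (fully open) to 255 (shut), then the shift along the world's x, y, z normalised to -1 to 1, where 1 is 0.1 m, then the turn about the world's z normalised to -1 to 1, where 1 is 45 degrees. In form: [[claw, x, y, z, yaw], ...]. A call has 1 to 10 rows; each row is the pose to reach, as a shift and turn from the pose commanded when the call began; what a row does not reach only later rows make up. A row lasts 1/10 s, in which the tool goes at most 50 mm and 8.59 degrees, less where a joint would pass 70% of its speed; a pose out of reach is approached as far as the arm can. A call with a number of a shift or a turn outside -1 to 1 is refused whole. A call with a gripper value outside its range is refused whole. The fingers move at their own pace and stop on an object; FORCE is the grip in N (left out, the last holds). Time passes only in rows, so rows that repeat a pose let the fingers close. It gives the time, the measured TCP pose, the force and the opening at its end, in the units of the state.
- ctrl.read_state(): the state, without advancing time (a new reading comes with each control period).
- ctrl.camera(name): name is "scene" or "top" or "wrist"; returns (picture, depth): 480x640x3 uint8, red, green, blue; 480x640 float32, m along the optical axis (not along the pixel's ray), 0 where there is no reading.
- ctrl.camera_info(name): a dict with "fx", "fy", "cx", "cy" (pixels), "extrinsics" (4x4, takes a point from camera to world coordinates). Camera axes: x right, y up, looking along -z (the intrinsics and any distortion apply to the point x, -y, -z); pixel columns grow to the right and rows downward; lengths in m; the calibration is good to about 2 mm. A picture is of the moment at which its call begins: read the wrist's pose just before it. camera_info takes no time and is no camera call; for the wrist camera it gives the pose at the moment of the call.
- ctrl.finish_job(): hands the job in, once; it reports no verdict.
The state is a dict: "clock": time; "qpos": joint angles; "joint_velocities": joint speeds; "joint_torque": joint torques, N m; "position": TCP position; "tcp_rot": TCP orientation; "contact_force": force on the tool from outside, world axes, zero at the start; "wrist_torque": the same for the moment, N m; "finger_gap": finger opening in m.
Only numpy, scipy, OpenCV 4.12 (cv2) and the standard library are available. Lean on these libraries where they do the work, as an engineer would, in place of code of your own. Each camera call takes 0.05 s, during which the arm holds its last target.

## Task

The tool stall's small display rack has two slotted posts; one already carries its bracket and the other is empty. Pick up the loose bracket, bring it gently against the empty post with its hooks in the two top slots, level with its twin, and lower it; then press its heel down, firmly but without forcing the post, until it snaps over the catch and is locked fully home. Let go, and leave the other things on the table where they are.

Things in the scene. Friction and masses are not known exactly. Their poses are not given: they have to be found in the camera images.
- rack: Fixed steel rack. Origin on the table under the middle of the EMPTY post's nominal front face; x points into the post (brackets stick out to -x), z up. Foot plate 8 mm thick, x -40 to 90, y -55 to 275 mm. Posts: channels 40 mm wide, 26 deep, 170 high, front wall 4 thick. The empty post is clamped up to 12 mm nearer or farther along x than these poses say. Second post, with locked twin bracket, at y = 230.
- slot_upper (a point): Middle of the lower edge of the empty post's top slot, 134 mm above the table; axes as the rack's; true along y and z, but the face may stand up to 12 mm either way along x. Four through slots in a column, each 14 mm wide (y) and 20 high, pitch 32 mm, with 12 mm bars between. The top two are used; the next one's lower edge is at 102 mm. Post's top: 36 mm above this point.
- hang_point (a point): Point 90 mm above the table in the middle of the empty post's nominal face; axes as the rack's. The bracket's origin lies here when locked home in the two top slots, except along x, where the face may be 12 mm off either way and play adds up to 3 mm. Home is a hard stop: hooks sit on the slots' lower edges; the arm may droop about 0.05 rad.
- bracket: Loose steel bracket, 0.25 to 0.42 kg, standing on its flange. Origin: underside, middle of the back plate's rear face; x points out to the hooks, z up, arm to -x. Flange 34 mm wide, 4 thick, x -125 to 0, with a 16 mm high lip at the free end. Back plate 34 wide, 60 high. Upright rib 10 mm thick, x -120 to -4, top at z = 50: grip it from above. Steel on steel friction 0.45 to 0.75.
- rib (a point): Point inside the bracket's rib, mid-thickness, at bracket x = -60 mm and 30 mm above the underside (the rib's top is 20 mm higher): a good place to grip, closing along the bracket's y. The centre of mass lies within about 15 mm of it. Axes as the bracket's.
- hook_upper (a point): Underside of the upper hook's bridge at the back plate's rear face, bracket z = 44 mm; it rests on slot_upper when home. Hooks 8 mm wide, 12.5 long, z 35 to 51; an equal one 32 mm lower. They turn down, 5.5 mm or more behind the plate. To enter, this point must be 9 to 13 mm above slot_upper: push straight in till the back plate meets the post, then lower.
- heel (a point): Centre of the top of the bracket's heel pad (30 x 34 mm), 15 mm ahead of the back plate's rear face, 60 mm above the underside: press down here. From about 8 mm above home the upper hook meets a hidden sprung roller that takes some 8 to 18 N of downward push to pass (over 25 N is too much) and is passed 2.5 mm above home. Unpressed, the bracket hangs several mm high, not locked.
- carton: Bystander: small brown carton 90 x 60 x 45 mm, origin at the centre of its underside. Not to be moved.
- jar: Bystander: amber glass jar with a steel lid, diameter 60, height 75 mm, origin at the centre of its underside. Not to be moved.
- wrench: Bystander: steel open-ended wrench 160 mm long lying flat along its x, origin near its middle. Not to be moved.

How it is judged:
By the outcome, as a careful person would: the job done as asked, in the order asked, and still so for the second after the job is handed in, with the robot touching nothing.
It also fails if it takes over 48 s, if anything falls off the work surface, if the arm or the gripper's body presses on something with over 40 N, if the wrist force passes 120 N, or if a joint passes its speed limit or range.

## Working session

There is one attempt and no reset: what is moved stays moved. The work goes in short steps, Python scripts to look and compute and a shell command to move; the robot and the scene stay as the last step left them, time stands still between calls to the robot, and variables do not carry over. Pictures are saved under pics/ and viewed, and the job is handed in when it is done.

```bash
mkdir -p pics; ls; python3 - <<'E'
from workcell import ctrl
import cv2,numpy as np
np.set_printoptions(precision=4,suppress=True)
for n in ["scene","top"]:
    p,d=ctrl.camera(n); np.savez(f"pics/{n}0.npz",p=p,d=d)
    cv2.imwrite(f"pics/{n}0.png",p[:,:,::-1])
    i=ctrl.camera_info(n); print(n,i)
s=ctrl.read_state(); print(s)
E
```

```text
pics
scene {'fx': 507.7693531552952, 'fy': 507.7693531552952, 'cx': 316.79971241825666, 'cy': 239.32110949289756, 'extrinsics': array([[ 0.124 , -0.786 ,  0.6056,  1.2928],
       [ 0.9922,  0.1059, -0.0657, -0.0923],
       [-0.0125,  0.609 ,  0.7931,  1.082 ],
       [ 0.    ,  0.    ,  0.    ,  1.    ]])}
top {'fx': 452.10980587849366, 'fy': 452.10980587849366, 'cx': 317.1502539966831, 'cy': 240.12706807156172, 'extrinsics': array([[-0.0196,  0.9966, -0.0804,  0.4894],
       [-0.9997, -0.0204, -0.0093, -0.0426],
       [-0.0109,  0.0802,  0.9967,  1.1189],
       [ 0.    ,  0.    ,  0.    ,  1.    ]])}
{'clock': 0.1, 'qpos': array([ 1.2478,  0.5371, -0.0045,  1.5388,  0.0026,  1.0673, -0.0712]), 'joint_velocities': array([-0.0019, -0.0027,  0.0001, -0.0021, -0.0007,  0.0009,  0.0008]), 'joint_torque': array([  0.0032, -57.2072,   0.9938, -25.2231,  -0.0563,   0.0135,
         0.    ]), 'position': array([ 0.1649, -0.6281,  0.2379]), 'tcp_rot': array([-3.1142, -0.4022,  0.0004]), 'contact_force': array([ 0.9315, -0.2131,  0.0457]), 'wrist_torque': array([ 0.0359, -0.0168,  0.0204]), 'finger_gap': 0.0878610559275136}
```

View pics/scene0.png

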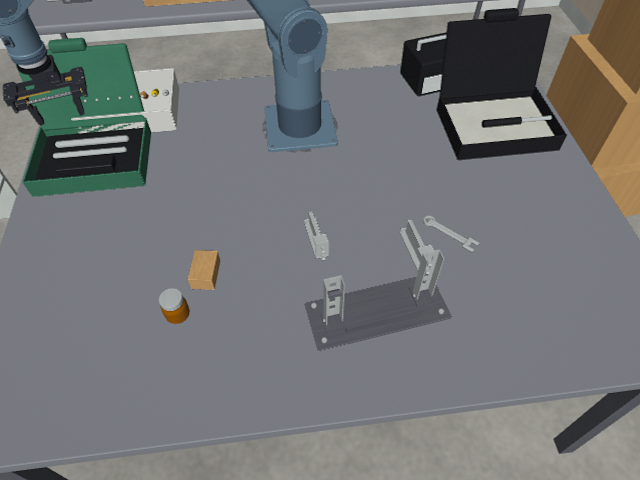

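View pics/top0.png

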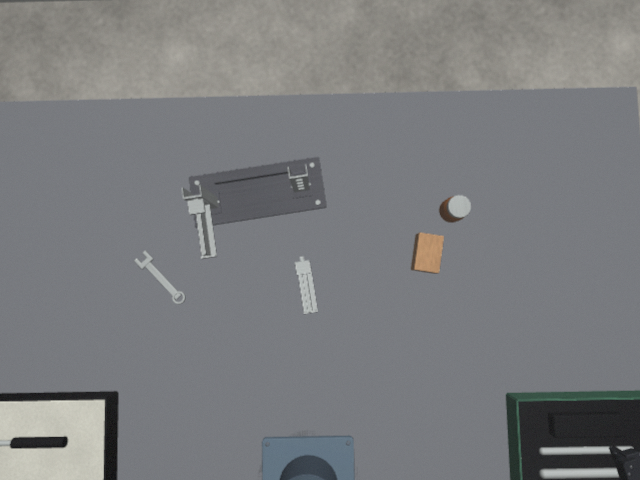

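The bracket sits at about (306,285) in the top view with its hooks towards the rack. The empty post is at about (298,170), and its twin is at (195,200). Next I'll measure in 3D.

```bash
cat > h.py <<'E'
import numpy as np,cv2
from workcell import ctrl
np.set_printoptions(precision=4,suppress=True)
def cloud(d,i):
    v,u=np.mgrid[0:480,0:640]
    c=np.stack([(u-i['cx'])/i['fx']*d,-(v-i['cy'])/i['fy']*d,-d],-1)
    E=i['extrinsics']; return c@E[:3,:3].T+E[:3,3]
def ray(u,v,z,i):
    E=i['extrinsics']; r=E[:3,:3]@np.array([(u-i['cx'])/i['fx'],-(v-i['cy'])/i['fy'],-1]); o=E[:3,3]
    return o+r*(z-o[2])/r[2]
E
python3 - <<'E'
from h import *
f=np.load('pics/top0.npz');i=ctrl.camera_info('top');P=cloud(f['d'],i)
print('table z',[P[v,u] for u,v in [(250,300),(380,300),(350,150),(250,130)]])
g=cv2.cvtColor(f['p'],cv2.COLOR_RGB2GRAY)
c=f['p'][140:330,120:480]; cv2.imwrite('pics/topc.png',cv2.resize(c,(792,418),interpolation=cv2.INTER_CUBIC)[:,:,::-1])
# plate
m=(g<75); m[:140]=0;m[235:]=0;m[:,:180]=0;m[:,335:]=0
m=cv2.morphologyEx(m.astype(np.uint8),cv2.MORPH_CLOSE,np.ones((9,9)))
cs,_=cv2.findContours(m,0,1);k=max(cs,key=cv2.contourArea);b=cv2.boxPoints(cv2.minAreaRect(k));print('plate',b,[ray(*q,.008,i)[:2] for q in b])
# bracket by height
Z=P[...,2]
for zl,zh in [(0.04,.054),(.054,.07)]:
    m=(Z>zl)&(Z<zh); m[:250]=0;m[320:]=0;m[:,:285]=0;m[:,330:]=0
    X=P[m][:,:2]; print(zl,len(X),X.mean(0), P[m][:,2].mean(), X.min(0),X.max(0))
    if len(X)>10:
        w,V=np.linalg.eigh(np.cov(X.T)); print(w,np.degrees(np.arctan2(*V[::-1,1])))
m=(g>130).astype(np.uint8); m[:250]=0;m[320:]=0;m[:,:285]=0;m[:,330:]=0
ys,xs=np.nonzero(m);print('bright',xs.min(),xs.max(),ys.min(),ys.max())
b=cv2.boxPoints(cv2.minAreaRect(np.c_[xs,ys].astype(np.float32)));print(b)
E
```

```text
table z [array([0.4353, 0.1359, 0.0004]), array([ 0.4292, -0.1836, -0.0014]), array([ 0.8063, -0.1195, -0.0011]), array([ 0.8642,  0.133 , -0.0022])]
plate [[214.9075 182.3988]
 [286.8959 171.3237]
 [287.2081 173.3526]
 [215.2196 184.4277]] [array([0.7289, 0.2202]), array([0.753 , 0.0399]), array([0.7478, 0.0392]), array([0.7237, 0.2194])]
0.04 181 [ 0.4609 -0.0052] 0.05000672470408515 [ 0.4094 -0.0152] [0.539  0.0089]
[0.     0.0012] -172.3400762989383
0.054 189 [0.51   0.0018] 0.0606035491274341 [ 0.4077 -0.0148] [0.5286 0.0203]
[0.0001 0.0002] -173.89230677476078
bright 294 317 256 313
[[293.     257.    ]
 [308.5676 254.4054]
 [318.0541 311.3243]
 [302.4865 313.9189]]
```

```bash
python3 - <<'E'
from h import *
f=np.load('pics/scene0.npz')
c=f['p'][190:360,290:490]; cv2.imwrite('pics/scc.png',cv2.resize(c,(700,595),interpolation=cv2.INTER_CUBIC)[:,:,::-1])
E
```

```text
(no output)
```

View pics/topc.png

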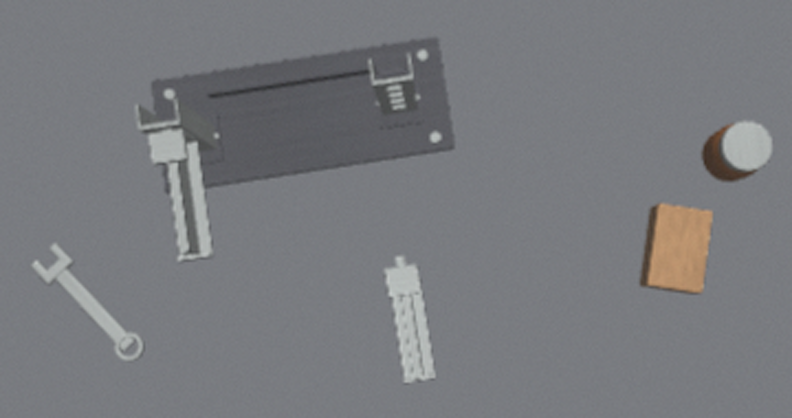

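View pics/scc.png

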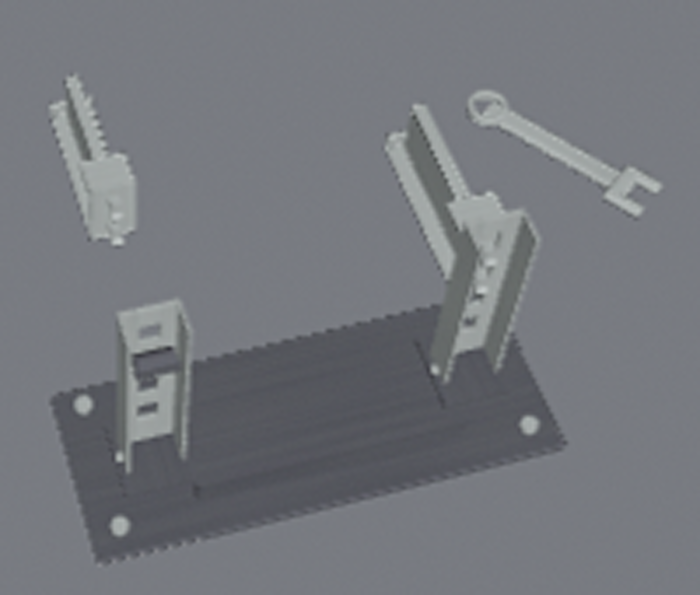

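```bash
python3 - <<'E'
from h import *
f=np.load('pics/top0.npz');i=ctrl.camera_info('top');P=cloud(f['d'],i)
g=cv2.cvtColor(f['p'],cv2.COLOR_RGB2GRAY)
print(g[300,250],g[190,260],g[215,300],g[200,260])
m=(g<88).astype(np.uint8); m[:150]=0;m[232:]=0;m[:,:185]=0;m[:,335:]=0
m=cv2.morphologyEx(m,cv2.MORPH_CLOSE,np.ones((11,11)))
m=cv2.morphologyEx(m,cv2.MORPH_OPEN,np.ones((9,9)))
cs,_=cv2.findContours(m,0,1);k=max(cs,key=cv2.contourArea);b=cv2.boxPoints(cv2.minAreaRect(k));W=np.array([ray(*q,.008,i)[:2] for q in b]);print('plate',b,W)
for a in range(4): d=W[(a+1)%4]-W[a];print(np.linalg.norm(d),np.degrees(np.arctan2(d[1],d[0])))
# posts tops
for (u0,u1,v0,v1) in [(283,312,155,182),(178,210,180,200)]:
    Q=P[v0:v1,u0:u1].reshape(-1,3);Q=Q[(Q[:,2]>.16)&(Q[:,2]<.18)];print(len(Q),Q.mean(0),Q.min(0),Q.max(0))
    print(Q[np.argsort(Q[:,0])][:25])
Z=P[...,2];m=(Z>.055)&(Z<.07);m[:250]=0;m[320:]=0;m[:,:285]=0;m[:,330:]=0
Q=P[m];print('heel?',Q[Q[:,0]>.49].mean(0))
E
```

```text
123 92 122 92
plate [[290. 173.]
 [309. 173.]
 [309. 197.]
 [290. 197.]] [[ 0.7486  0.0322]
 [ 0.7475 -0.0152]
 [ 0.687  -0.0141]
 [ 0.688   0.0331]]
0.04745090605152649 -91.26867095861357
0.06055285268299879 178.9593599846903
0.047246412992496774 88.76546844561281
0.060582162664454875 -0.8473392274288486
74 [0.7062 0.004  0.1692] [ 0.6989 -0.015   0.1604] [0.7299 0.0256 0.1744]
[[ 0.6989  0.0197  0.1647]
 [ 0.6993  0.022   0.1634]
 [ 0.6993  0.0213  0.1729]
 [ 0.6994  0.0128  0.1717]
 [ 0.6995  0.0171  0.1717]
 [ 0.6996  0.015   0.1712]
 [ 0.6997  0.0178  0.1608]
 [ 0.6999  0.0193  0.1699]
 [ 0.7004  0.011   0.1671]
 [ 0.7007  0.0089  0.1652]
 [ 0.7009  0.0069  0.1641]
 [ 0.701   0.0085  0.1736]
 [ 0.7011  0.0048  0.1633]
 [ 0.7013  0.0027  0.1623]
 [ 0.7013  0.0043  0.1719]
 [ 0.7014  0.0149  0.1726]
 [ 0.7016 -0.0016  0.1604]
 [ 0.7017  0.0065  0.1702]
 [ 0.7018  0.0192  0.1713]
 [ 0.7018 -0.002   0.1692]
 [ 0.7018  0.0001  0.1694]
 [ 0.7018  0.0235  0.1717]
 [ 0.7018  0.0171  0.1709]
 [ 0.7019  0.0108  0.1702]
 [ 0.7019  0.0214  0.1711]]
98 [0.6697 0.2307 0.1684] [0.659  0.21   0.1604] [0.6899 0.2528 0.1758]
[[0.659  0.2489 0.1735]
 [0.6595 0.2476 0.1708]
 [0.6597 0.246  0.169 ]
 [0.6599 0.2443 0.1676]
 [0.66   0.2424 0.1668]
 [0.6608 0.2416 0.1624]
 [0.6614 0.239  0.1709]
 [0.6615 0.2412 0.1707]
 [0.6615 0.2351 0.1699]
 [0.6616 0.2456 0.1705]
 [0.6617 0.2498 0.1707]
 [0.6618 0.2376 0.1687]
 [0.6618 0.2479 0.1699]
 [0.6618 0.2438 0.1693]
 [0.6619 0.2336 0.1676]
 [0.6619 0.2295 0.167 ]
 [0.6621 0.232  0.1659]
 [0.6622 0.2259 0.1645]
 [0.6626 0.2244 0.1624]
 [0.6628 0.2275 0.1739]
 [0.6631 0.2238 0.1719]
 [0.6632 0.2261 0.1714]
 [0.6634 0.2223 0.1699]
 [0.6634 0.2327 0.1708]
 [0.6635 0.2348 0.1709]]
heel? [0.5116 0.002  0.0608]
```

```bash
python3 - <<'E'
from h import *
f=np.load('pics/top0.npz');i=ctrl.camera_info('top')
g=cv2.cvtColor(f['p'],cv2.COLOR_RGB2GRAY)
m=(g<108).astype(np.uint8); m[:150]=0;m[232:]=0;m[:,:180]=0;m[:,340:]=0
m=cv2.morphologyEx(m,cv2.MORPH_CLOSE,np.ones((5,5)))
cs,_=cv2.findContours(m,0,1);k=max(cs,key=cv2.contourArea);h=cv2.convexHull(k);b=cv2.boxPoints(cv2.minAreaRect(h));W=np.array([ray(*q,.008,i)[:2] for q in b]);print('plate',b,W)
for a in range(4): d=W[(a+1)%4]-W[a];print(np.linalg.norm(d),np.degrees(np.arctan2(d[1],d[0])))
# bolts
B=[]
for u,v in [(197,182),(312,165),(318,202)]:
    w=np.clip(g[v-4:v+5,u-4:u+5].astype(float)-125,0,None);yy,xx=np.mgrid[v-4:v+5,u-4:u+5]
    q=((xx*w).sum()/w.sum(),(yy*w).sum()/w.sum());B.append(ray(*q,.011,i)[:2]);print(q,B[-1])
for a,c in [(1,0),(2,1)]:
    d=B[a]-B[c];print(np.linalg.norm(d),np.degrees(np.arctan2(d[1],d[0])))
E
```

```text
plate [[181.0315 177.4013]
 [318.9762 155.8475]
 [327.4557 210.1163]
 [189.511  231.6702]] [[ 0.7434  0.3051]
 [ 0.7905 -0.041 ]
 [ 0.6531 -0.0592]
 [ 0.6066  0.2834]]
0.34927064017568915 -82.24738903942628
0.1386188445418914 -172.42363852465928
0.34580915123821554 97.74133012030228
0.13858334248633628 9.007534755321764
(np.float64(196.5218045112782), np.float64(182.3609022556391)) [0.7293 0.2654]
(np.float64(311.56348074179743), np.float64(164.46219686162624)) [ 0.7683 -0.0221]
(np.float64(317.45299145299145), np.float64(201.88888888888889)) [ 0.6738 -0.0349]
0.2900853677344308 -82.28676448606014
0.09539231366007832 -172.27376849680826
```

```bash
python3 -m pendant '[[0,0.5,0.4,0,0],[0,1,0.8,0,0],[0,1,1,0,0]]' 10 | tail -1
python3 -m pendant '[[0,0.5,0.4,0,0],[0,1,0.8,0,0],[0,1,1,0,0]]' | tail -1
python3 -m pendant '[[0,0.5,0.4,0,0],[0,1,0.8,0,0],[0,1,1,0,0]]'
```

```text
finger_gap: 0.0881
finger_gap: 0.0881
clock: 1.0
position: [0.4677, -0.3269, 0.2386]
tcp_rot: [3.115, 0.404, 0.002]
contact_force: [0.6, 0.2, 0.5]
finger_gap: 0.088
```

```bash
python3 -m pendant '[[0,0,0.5,0,0],[0,0,1,0,0]]' | tail -1
python3 -m pendant '[[0,0,0.5,0,0],[0,0,1,0,0]]' | tail -1
python3 -m pendant '[[0,0,0.5,0,-0.15],[0,0,1,0,-0.15],[0,0,1,0,-0.15]]' | tail -1
python3 -m pendant '[[0,0,0.2,0,0],[0,0,0.2,0,0],[0,0,0.2,0,0]]'
python3 - <<'E'
from h import *
i=ctrl.camera_info('wrist');s=ctrl.read_state();print(i,s['position'],s['tcp_rot'])
p,d=ctrl.camera('wrist');np.savez('pics/w1.npz',p=p,d=d,**i);cv2.imwrite('pics/w1.png',p[:,:,::-1])
E
```

```text
finger_gap: 0.0882
finger_gap: 0.0877
finger_gap: 0.0878
clock: 2.0
position: [0.465, -0.0096, 0.2386]
tcp_rot: [3.134, 0.218, -0.001]
contact_force: [0.1, -0.2, -0.0]
finger_gap: 0.0886
{'fx': 403.2185696601112, 'fy': 403.2185696601112, 'cx': 326.0463171966783, 'cy': 239.26466525105374, 'extrinsics': array([[ 0.1393,  0.9549,  0.2623,  0.5314],
       [-0.9902,  0.1346,  0.0361, -0.0006],
       [-0.0008, -0.2647,  0.9643,  0.3852],
       [ 0.    ,  0.    ,  0.    ,  1.    ]])} [ 0.465  -0.0096  0.2386] [ 3.1336  0.2183 -0.0007]
```

View pics/w1.png

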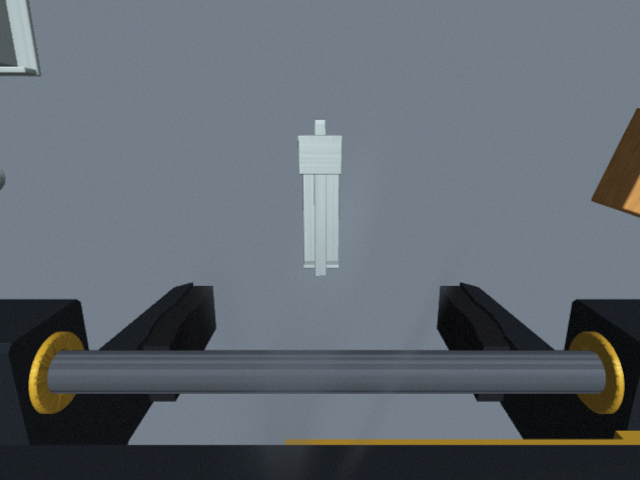

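The wrist view shows the bracket nearly upright in the frame, with the heel pad at columns 299–342, rows 136–173, and the rib's end at about (320,275).

```bash
python3 - <<'E'
from h import *
i=dict(np.load('pics/w1.npz'));g=cv2.cvtColor(i['p'],cv2.COLOR_RGB2GRAY).astype(int)
for v in [145,165]: print(v,g[v,292:348])
for v in [200,250]: print(v,g[v,296:346])
print('col',g[110:182,320],g[128:180,305]);print(g[262:282,320])
P=cloud(i['d'],i);print(P[155,320],P[200,321],P[230,321],P[260,321],P[200,250])
E
```

```text
145 [122 126 124 124 125 110 136 185 202 199 202 201 200 201 199 199 200 200
 200 200 201 201 200 200 199 201 197 199 201 198 200 196 199 200 199 199
 199 198 198 198 200 197 198 199 198 197 199 199 195 163 123 124 126 126
 124 123]
165 [125 125 123 124 125 126 129 170 200 200 199 198 198 196 199 196 198 198
 198 198 200 200 198 200 196 198 199 196 196 196 199 197 196 196 197 194
 194 194 196 194 195 194 198 197 194 196 193 192 179 144 127 126 126 123
 125 128]
200 [122 123 123 121 125 124 112 143 189 192 191 190 189 188 188 194 195 171
 150 172 184 184 187 192 191 193 190 190 192 181 175 187 189 189 189 188
 191 188 187 191 190 188 159 123 129 128 129 134 129 128]
250 [126 128 124 125 125 122 125 122 157 190 187 183 184 180 177 178 181 184
 164 160 179 175 178 176 176 177 177 177 178 165 162 177 179 179 181 177
 177 175 177 182 180 170 147 126 131 129 128 132 131 127]
col [124 124 124 124 125 124 123 125 114 137 206 210 213 209 198 198 200 197
 199 199 198 200 197 197 189 170 198 194 194 193 194 198 196 197 198 201
 198 197 198 193 193 192 190 192 194 200 198 195 194 194 195 193 190 193
 195 196 195 193 191 194 192 194 190 179 151 195 194 191 194 194 195 193] [125 123 123 120 125 123 130 162 197 195 198 195 199 198 195 198 203 201
 198 199 197 195 195 193 192 192 195 198 201 196 191 191 194 194 191 195
 196 196 195 192 194 195 195 194 192 179 149 195 193 195 195 195]
[175 174 177 171 176 173 172 172 175 174 173 173 167 143 126 128 128 126
 127 128]
[0.5108 0.0016 0.0609] [ 0.4737 -0.0041  0.0512] [ 0.4479 -0.0077  0.0506] [ 0.4213 -0.0113  0.051 ] [0.4553 0.0631 0.0001]
```

```bash
python3 - <<'E'
from h import *
from scipy.spatial.transform import Rotation as R
i=dict(np.load('pics/w1.npz'))
a=ray(320,135.2,.06,i);b=ray(320,174,.06,i);c=ray(320,200,.05,i);d=ray(320,250,.05,i);e=ray(320,275,.05,i)
print(a,b,c,d,e, np.linalg.norm(a-b), np.linalg.norm(a[:2]-e[:2]))
yaw=np.arctan2(*(a-d)[1::-1]);print('yaw',np.degrees(yaw), np.degrees(np.arctan2(*(c-d)[1::-1])))
rib=a[:2]-.06*np.array([np.cos(yaw),np.sin(yaw)]);print('rib',rib)
s=ctrl.read_state();M=R.from_rotvec(s['tcp_rot']).as_matrix();print(s['position'],M,'tool y ang',np.degrees(np.arctan2(M[1,1],M[0,1])))
print(s['clock'],rib-s['position'][:2])
E
```

```text
[0.5257 0.0037 0.06  ] [ 0.4959 -0.0004  0.06  ] [ 0.4734 -0.0033  0.05  ] [ 0.4299 -0.0093  0.05  ] [ 0.4071 -0.0124  0.05  ] 0.030087203310931593 0.11977105149673185
yaw 7.690433337331334 7.781002520261572
rib [ 0.4663 -0.0044]
[ 0.465  -0.0101  0.2386] [[ 0.9905  0.1374 -0.0004]
 [ 0.1374 -0.9905 -0.0005]
 [-0.0005  0.0005 -1.    ]] tool y ang -82.1023916784339
2.05 [0.0013 0.0057]
```

```bash
python3 -m pendant '[[0,0.013,0.057,-0.4,-0.005],[0,0.013,0.057,-0.8,-0.005],[0,0.013,0.057,-1,-0.005]]' | tail -1
python3 -m pendant '[[0,0,0,-0.4,0],[0,0,0,-0.8,0],[0,0,0,-1,0],[0,0,0,-1,0]]'
python3 - <<'E'
from h import *
i=ctrl.camera_info('wrist')
p,d=ctrl.camera('wrist');np.savez('pics/w2.npz',p=p,d=d,**i);cv2.imwrite('pics/w2.png',p[:,:,::-1])
E
```

```text
finger_gap: 0.0879
clock: 2.75
position: [0.4643, -0.0045, 0.0363]
tcp_rot: [3.134, 0.21, -0.009]
contact_force: [0.7, -0.0, -0.4]
finger_gap: 0.0882
```

View pics/w2.png

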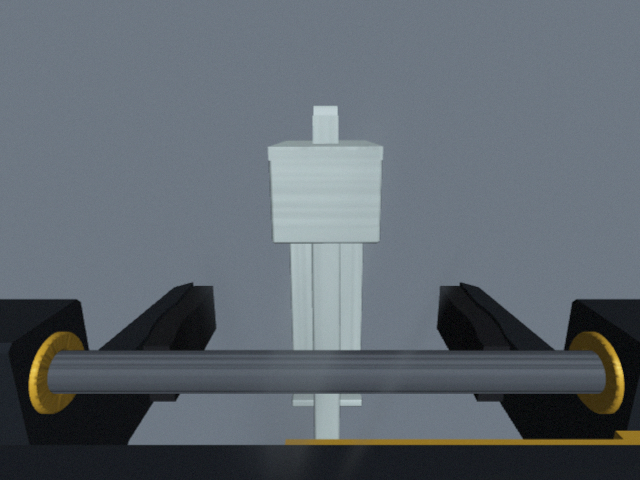

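The rib is at column 326, midway between the fingers (214 and 438). I'll descend and grip.

```bash
python3 -m pendant '[[0,0.015,0,-0.15,0],[0,0.015,0,-0.24,0],[0,0.015,0,-0.24,0]]' 45
python3 -m pendant '[[255,0,0,0,0],[255,0,0,0,0],[255,0,0,0,0],[255,0,0,0,0],[255,0,0,0,0],[255,0,0,0,0],[255,0,0,0,0]]'
```

```text
clock: 3.1
position: [0.4679, -0.0035, 0.0149]
tcp_rot: [3.134, 0.211, -0.0]
contact_force: [0.4, -0.0, 0.2]
finger_gap: 0.0882
clock: 3.8
position: [0.4679, -0.003, 0.0147]
tcp_rot: [3.134, 0.212, -0.0]
contact_force: [0.2, -0.1, 0.7]
finger_gap: 0.0343
```

```bash
python3 -m pendant '[[255,0,0,0,0],[255,0,0,0,0],[255,0,0,0,0],[255,0,0,0,0],[255,0,0,0,0],[255,0,0,0,0]]'
python3 -m pendant '[[255,0,0,0.2,0],[255,0,0,0.2,0],[255,0,0,0.2,0],[255,0,0,0.2,0]]'
python3 - <<'E'
from h import *
i=ctrl.camera_info('wrist');s=ctrl.read_state();print(s['wrist_torque'],s['contact_force'])
p,d=ctrl.camera('wrist');np.savez('pics/w3.npz',p=p,d=d,**i);cv2.imwrite('pics/w3.png',p[:,:,::-1])
E
```

```text
clock: 4.4
position: [0.4679, -0.0032, 0.0147]
tcp_rot: [3.134, 0.212, -0.0]
contact_force: [-0.3, -0.9, -1.1]
finger_gap: 0.0094
clock: 4.8
position: [0.4673, -0.003, 0.0341]
tcp_rot: [-3.134, -0.212, 0.002]
contact_force: [0.8, -0.8, -4.1]
finger_gap: 0.0091
[-0.0795  0.0429  0.0181] [ 0.8002 -0.8488 -4.0552]
```

View pics/w3.png

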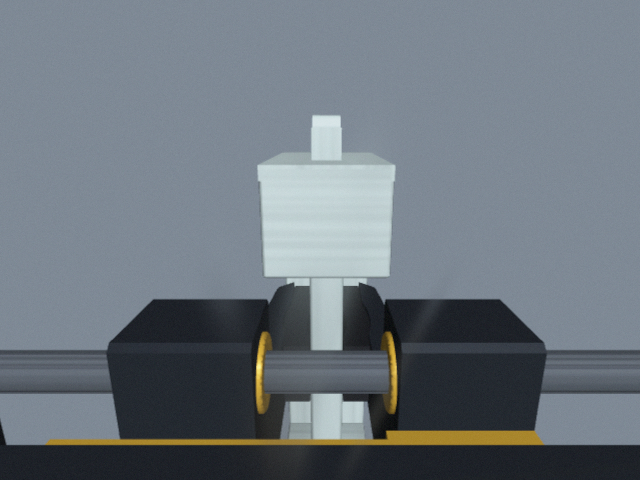

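```bash
python3 -m pendant '[[255,0,0,0.3,0],[255,0.3,0,0.6,0],[255,0.6,-0.03,0.82,0],[255,0.9,-0.07,0.82,0],[255,1,-0.07,0.82,0]]'|tail -1
python3 -m pendant '[[255,0.15,0,0,0],[255,0.27,0,0,0],[255,0.27,0,0,0],[255,0.27,0,0,0]]'
python3 - <<'E'
from h import *
for n in ['wrist','top','scene']:
    i=ctrl.camera_info(n);
    p,d=ctrl.camera(n);np.savez(f'pics/{n}4.npz',p=p,d=d,**i);cv2.imwrite(f'pics/{n}4.png',p[:,:,::-1])
E
```

```text
finger_gap: 0.0096
clock: 5.75
position: [0.5933, -0.0098, 0.1156]
tcp_rot: [-3.134, -0.212, 0.004]
contact_force: [-0.4, 0.5, -3.9]
finger_gap: 0.0097
```

View pics/wrist4.png

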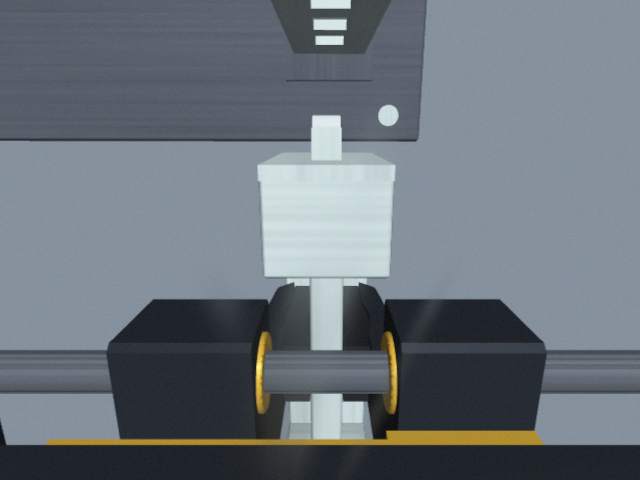

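```bash
python3 - <<'E'
import cv2
a=cv2.imread('pics/scene4.png')[230:350,280:460];cv2.imwrite('pics/s4c.png',cv2.resize(a,(780,520),interpolation=cv2.INTER_CUBIC))
E
```

```text
(no output)
```

View pics/s4c.png

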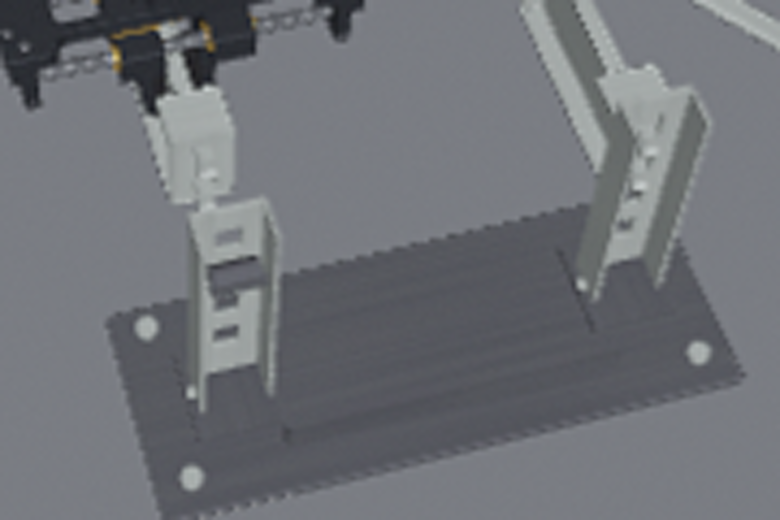

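In the wrist view the post's slots are at about (330,24) and (329,40), and the hook is at about (326,121). I'll compute the lateral alignment from these.

```bash
python3 - <<'E'
from h import *
i=dict(np.load('pics/wrist4.npz'));g=cv2.cvtColor(i['p'],cv2.COLOR_RGB2GRAY).astype(int)
for v in [2,24,40]: print(v,g[v,304:360])
print(g[0:60,330]); print('face edges',g[30,262:304],g[30,356:400])
print('hook',g[122,304:348],g[145,304:348],g[105:175,326]);print('top edge',g[150:185,290])
P=cloud(i['d'],i);ex=np.array([.991,.134]);ey=np.array([-.134,.991]);O=np.array([.6917,.0029])
for u,v in [(318,30),(340,32),(300,10),(360,10),(330,48),(326,122),(326,145),(326,220),(300,158)]:
    q=P[v,u];print((u,v),q,'rack',(q[:2]-O)@ex,(q[:2]-O)@ey)
E
```

```text
2 [ 73  69  72  72  71  81 130 199 226 225 225 223 224 226 227 226 225 226
 226 227 226 226 226 226 226 226 226 227 226 227 227 226 226 227 226 225
 227 227 227 225 226 228 227 227 225 226 183  71  69  69  70  70  70  70
  72  69]
24 [ 71  71  72  71  73  68  73  72  79 150 211 224 224 223 225 223 223 223
 225 225 225 224 225 224 223 225 225 225 226 226 224 226 225 225 225 225
 227 226 225 227 225 214 151  71  72  70  69  71  70  72  77  71  72  73
  72  73]
40 [ 67  71  70  70  72  73  69  71  68  70  79 147 210 223 224 226 227 228
 228 230 231 228 228 227 228 228 229 229 226 227 226 229 231 230 226 226
 228 229 219 158  73  70  68  71  69  68  73  68  73  71  74  71  71  69
  73  72]
[226 227 226 227 226 225 225 219 174  73  70  73  69  73  74  75  73  80
 111 164 226 223 223 224 225 224 224 225 227 205 103  75  71  74  71 117
 205 229 230 230 229 227 228 229 211  72  72  72  73  71  73  72  72  79
  95 100  97  98  99  99]
face edges [101 104 106 104 102 103 102 103 105 101 101 103 102  99 100 106 104 101
 104 104 101  97  83  69  71  68  70  71  69  72  73  72  70  70  70  69
  7
[... 1052 characters left out ...]
7836455899 0.004056621466307932
(340, 32) [ 0.7014 -0.0014  0.0653] rack 0.008996007448969869 -0.0056034696117030144
(300, 10) [0.699  0.0138 0.101 ] rack 0.008718503809423864 0.00985244254198984
(360, 10) [ 0.7022 -0.0075  0.1   ] rack 0.009005818674140043 -0.011703020756034632
(330, 48) [0.7005 0.0026 0.0296] rack 0.008704596269432478 -0.0014563436287290785
(326, 122) [ 0.6616 -0.0007  0.1422] rack -0.030298436758880963 0.0004140996970148381
(326, 145) [ 0.6557 -0.0016  0.1519] rack -0.03630159499055644 0.00038875300932624495
(326, 220) [ 0.6373 -0.0041  0.1604] rack -0.054817733326757524 0.000345003993453537
(300, 158) [0.6501 0.0058 0.1357] rack -0.040878399205678026 0.008417161981741209
```

```bash
python3 -m pendant '[[255,0.15,0,0,0],[255,0.30,0.02,0,0],[255,0.34,0.032,0,0],[255,0.34,0.032,0,0]]'
python3 - <<'E'
from h import *
for n in ['wrist','scene']:
    i=ctrl.camera_info(n);
    p,d=ctrl.camera(n);np.savez(f'pics/{n}5.npz',p=p,d=d,**i);cv2.imwrite(f'pics/{n}5.png',p[:,:,::-1])
a=cv2.imread('pics/scene5.png')[230:350,280:460];cv2.imwrite('pics/s5c.png',cv2.resize(a,(780,520),interpolation=cv2.INTER_CUBIC))
E
```

```text
clock: 6.3
position: [0.6286, -0.0064, 0.1165]
tcp_rot: [-3.134, -0.213, 0.001]
contact_force: [0.1, 0.2, -5.1]
finger_gap: 0.0099
```

View pics/wrist5.png

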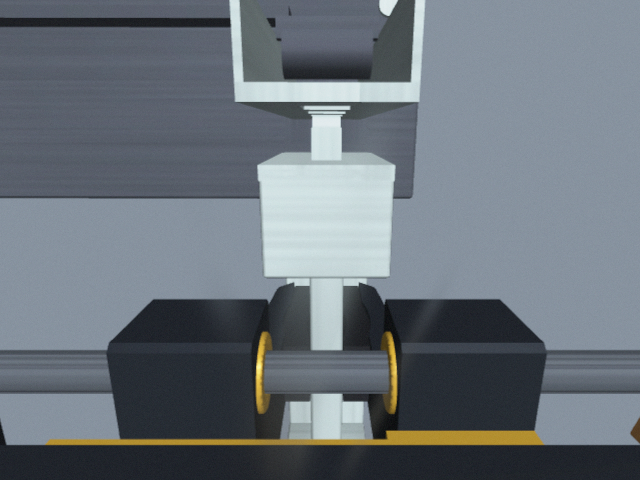

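View pics/s5c.png

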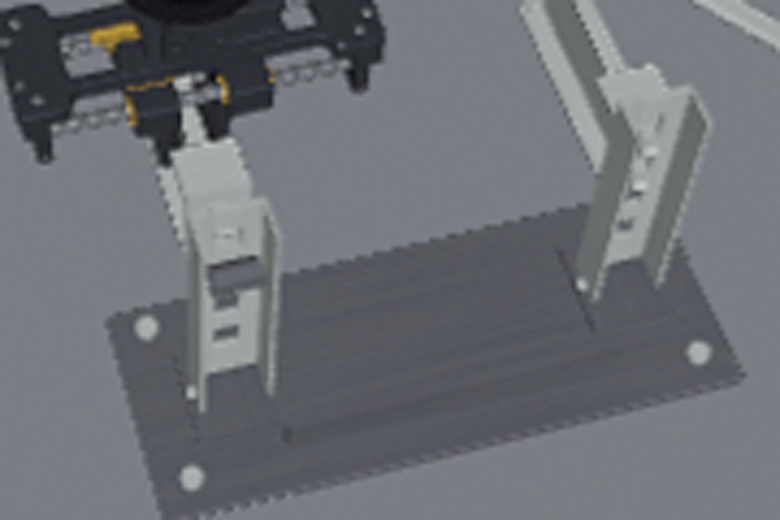

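Aligned: the post edges at columns 234 and 420 put its centre at 327, and the hook is at 326. I'll push in gently.

```bash
python3 -m pendant '[[255,0.03,0.004,0,0],[255,0.06,0.008,0,0],[255,0.08,0.01,0,0],[255,0.09,0.012,0,0],[255,0.09,0.012,0,0]]'
python3 -m pendant '[[255,0.01,0.0014,0,0],[255,0.02,0.003,0,0],[255,0.02,0.003,0,0]]'
```

```text
clock: 6.9
position: [0.638, -0.0055, 0.1167]
tcp_rot: [-3.134, -0.212, 0.0]
contact_force: [0.6, 0.1, -3.7]
finger_gap: 0.0095
clock: 7.2
position: [0.64, -0.0052, 0.1167]
tcp_rot: [-3.134, -0.212, -0.0]
contact_force: [1.2, -0.3, -4.8]
finger_gap: 0.0097
```

```bash
python3 -m pendant '[[255,0.01,0.0014,0,0],[255,0.02,0.003,0,0],[255,0.02,0.003,0,0]]'
python3 -m pendant '[[255,0.01,0.0014,0,0],[255,0.01,0.0014,0,0]]'
python3 -m pendant '[[255,0.01,0.0014,0,0],[255,0.01,0.0014,0,0]]'
```

```text
clock: 7.5
position: [0.6421, -0.0049, 0.1168]
tcp_rot: [-3.134, -0.212, -0.0]
contact_force: [-0.4, 0.1, -4.3]
finger_gap: 0.0094
clock: 7.7
position: [0.6428, -0.0048, 0.1166]
tcp_rot: [-3.134, -0.212, 0.001]
contact_force: [0.0, -0.2, -4.4]
finger_gap: 0.0098
clock: 7.9
position: [0.6429, -0.0048, 0.1164]
tcp_rot: [3.134, 0.212, -0.004]
contact_force: [-4.9, -0.9, -1.5]
finger_gap: 0.0097
```

```bash
python3 -m pendant '[[255,0,0,-0.01,0],[255,0,0,-0.02,0],[255,0,0,-0.02,0]]'
python3 -m pendant '[[255,0,0,-0.01,0],[255,0,0,-0.01,0]]'
python3 -m pendant '[[255,0,0,-0.01,0],[255,0,0,-0.01,0]]'
```

```text
clock: 8.2
position: [0.6428, -0.0049, 0.1145]
tcp_rot: [3.134, 0.212, -0.004]
contact_force: [-6.4, -1.2, -0.4]
finger_gap: 0.0098
clock: 8.4
position: [0.6428, -0.005, 0.1137]
tcp_rot: [3.134, 0.212, -0.004]
contact_force: [-6.9, -1.3, 0.6]
finger_gap: 0.0097
clock: 8.6
position: [0.6427, -0.005, 0.1127]
tcp_rot: [3.134, 0.212, -0.004]
contact_force: [-6.3, -1.3, 0.5]
finger_gap: 0.0096
```

```bash
python3 -m pendant '[[255,0,0,-0.01,0],[255,0,0,-0.01,0]]'
python3 -m pendant '[[255,0,0,-0.01,0],[255,0,0,-0.01,0]]'
```

```text
clock: 8.8
position: [0.6427, -0.005, 0.1116]
tcp_rot: [3.134, 0.212, -0.004]
contact_force: [-5.3, -0.3, -0.8]
finger_gap: 0.0097
clock: 9.0
position: [0.6426, -0.005, 0.1103]
tcp_rot: [3.134, 0.212, -0.004]
contact_force: [-5.8, -0.9, -1.8]
finger_gap: 0.0096
```

```bash
python3 -m pendant '[[255,0,0,-0.01,0],[255,0,0,-0.01,0]]'
python3 - <<'E'
from h import *
for n in ['wrist','scene']:
    i=ctrl.camera_info(n);
    p,d=ctrl.camera(n);np.savez(f'pics/{n}6.npz',p=p,d=d,**i);cv2.imwrite(f'pics/{n}6.png',p[:,:,::-1])
a=cv2.imread('pics/scene6.png')[230:350,280:460];cv2.imwrite('pics/s6c.png',cv2.resize(a,(780,520),interpolation=cv2.INTER_CUBIC))
i=dict(np.load('pics/wrist6.npz'));P=cloud(i['d'],i);print(P[200:260:20,310:345:10].reshape(-1,3))
E
```

```text
clock: 9.2
position: [0.6423, -0.005, 0.1091]
tcp_rot: [3.134, 0.212, -0.005]
contact_force: [-4.9, 0.0, -2.4]
finger_gap: 0.0095
[[ 0.6912  0.0054  0.1557]
 [ 0.6916  0.0029  0.1557]
 [ 0.6918  0.0004  0.1547]
 [ 0.692  -0.0021  0.1544]
 [ 0.6861  0.0048  0.1554]
 [ 0.6864  0.0023  0.1552]
 [ 0.6868 -0.0003  0.1553]
 [ 0.6868 -0.0029  0.154 ]
 [ 0.6809  0.0041  0.1554]
 [ 0.6813  0.0016  0.1557]
 [ 0.6815 -0.001   0.1553]
 [ 0.6818 -0.0036  0.1551]]
```

View pics/wrist6.png

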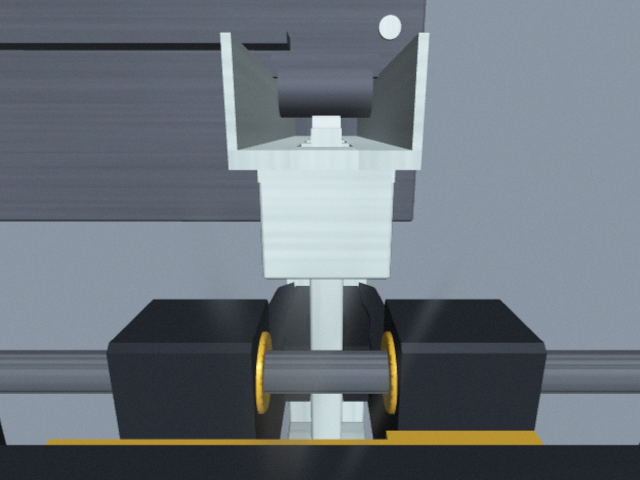

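View pics/s6c.png

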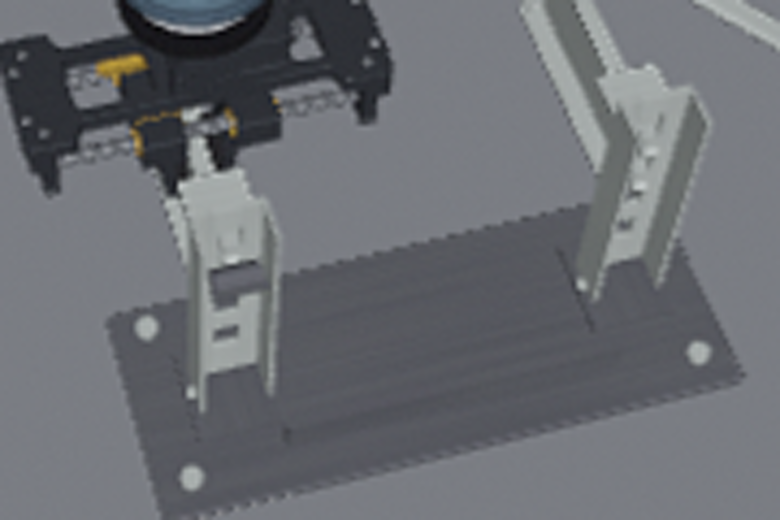

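The hook has passed through the wall into the channel, and the heel top is at about 155 mm, 5 mm above home. Next I'll release.

```bash
python3 -m pendant '[[200,0,0,0,0],[150,0,0,0,0],[80,0,0,0,0],[0,0,0,0,0],[0,0,0,0,0],[0,0,0,0,0],[0,0,0,0,0],[0,0,0,0,0]]'
python3 -m pendant '[[0,0,0,0.2,0],[0,0,0,0.5,0],[0,0,0,0.9,0],[0,0,0,0.9,0],[0,0,0,0.9,0]]'
python3 - <<'E'
from h import *
for n in ['wrist','scene']:
    i=ctrl.camera_info(n);
    p,d=ctrl.camera(n);np.savez(f'pics/{n}7.npz',p=p,d=d,**i);cv2.imwrite(f'pics/{n}7.png',p[:,:,::-1])
a=cv2.imread('pics/scene7.png')[230:350,280:460];cv2.imwrite('pics/s7c.png',cv2.resize(a,(780,520),interpolation=cv2.INTER_CUBIC))
E
```

```text
clock: 10.1
position: [0.6439, -0.0047, 0.1097]
tcp_rot: [-3.134, -0.212, -0.0]
contact_force: [-0.1, 0.5, 1.0]
finger_gap: 0.0716
clock: 10.6
position: [0.6444, -0.0047, 0.2006]
tcp_rot: [3.134, 0.212, 0.003]
contact_force: [-0.7, -1.0, 0.6]
finger_gap: 0.0882
```

View pics/wrist7.png

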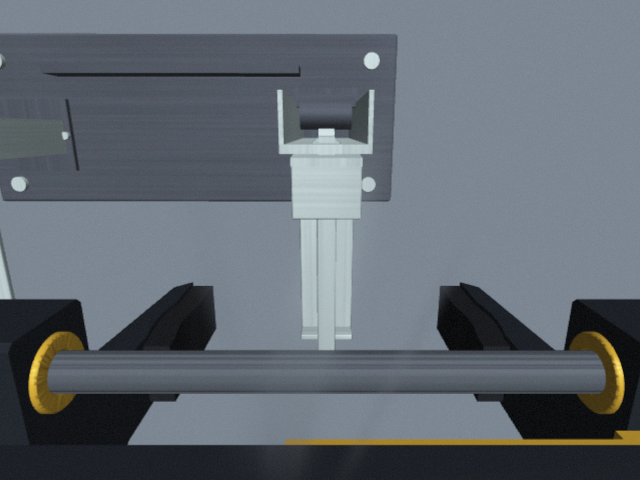

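View pics/s7c.png

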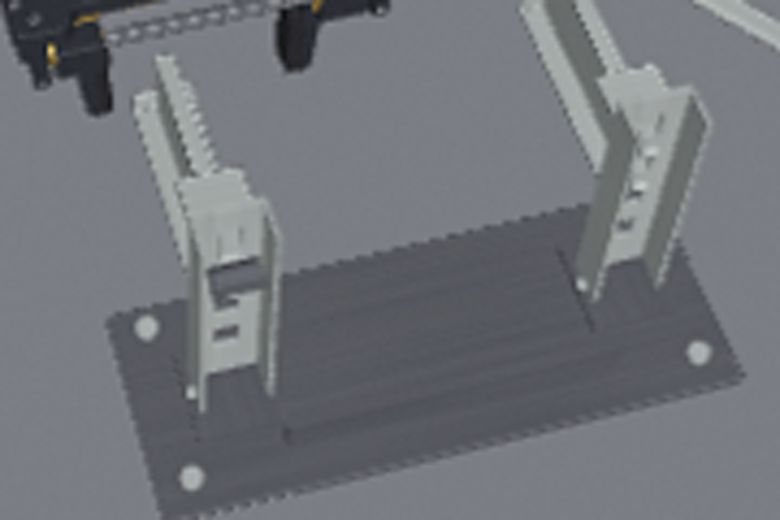

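The bracket is hanging free. I'll measure the heel pad.

```bash
python3 - <<'E'
from h import *
i=dict(np.load('pics/wrist7.npz'));P=cloud(i['d'],i)
ex=np.array([.991,.134]);ey=np.array([-.134,.991]);O=np.array([.6917,.0029])
for v in [162,175,187,200,212]: q=P[v-2:v+3,310:345].reshape(-1,3).mean(0);print(v,q,(q[:2]-O)@ex)
for v in [230,260,300,330]: q=P[v-2:v+3,324:330].reshape(-1,3).mean(0);print('rib',v,q)
q=P[187,290:364];print(P[187,293],P[187,359])
q=P[150,285:370].reshape(-1,3).mean(0);print('post top',q)
E
```

```text
162 [0.6961 0.0017 0.1559] 0.0042089165063383845
175 [0.6901 0.0009 0.1556] -0.0018691565572512467
187 [0.6843 0.0001 0.1542] -0.00773526511320992
200 [ 0.678  -0.0008  0.154 ] -0.014074750121786477
212 [ 0.6721 -0.0016  0.1537] -0.020040829703020208
rib 230 [ 0.6605 -0.0029  0.1431]
rib 260 [ 0.6439 -0.0052  0.1423]
rib 300 [ 0.6236 -0.008   0.1482]
rib 330 [ 0.602  -0.0109  0.1405]
[0.6821 0.0162 0.1547] [ 0.6863 -0.0152  0.1537]
post top [0.7022 0.0026 0.1706]
```

```bash
python3 -m pendant '[[255,0.1,0.01,0,0],[255,0.25,0.03,0,0],[255,0.395,0.048,0,0],[255,0.395,0.048,0,0],[255,0.395,0.048,0,0],[255,0.395,0.048,0,0],[255,0.395,0.048,0,0],[255,0.395,0.048,0,0],[255,0.395,0.048,0,0],[255,0.395,0.048,0,0]]' 20
python3 -m pendant '[[255,0,0,-0.1,0],[255,0,0,-0.2,0],[255,0,0,-0.3,0],[255,0,0,-0.38,0],[255,0,0,-0.38,0],[255,0,0,-0.38,0]]'
```

```text
clock: 11.7
position: [0.6833, 0.0001, 0.1998]
tcp_rot: [3.134, 0.212, 0.0]
contact_force: [0.6, 0.3, -0.3]
finger_gap: 0.0102
clock: 12.3
position: [0.6833, 0.0002, 0.1614]
tcp_rot: [-3.134, -0.212, 0.001]
contact_force: [-0.4, 0.2, 0.9]
finger_gap: 0.0003
```

```bash
python3 -m pendant '[[255,0,0,-0.02,0],[255,0,0,-0.04,0],[255,0,0,-0.05,0],[255,0,0,-0.05,0]]' | sed -n '2p;4p'
python3 -m pendant '[[255,0,0,-0.01,0],[255,0,0,-0.01,0]]'| sed -n '2p;4p'
python3 -m pendant '[[255,0,0,-0.01,0],[255,0,0,-0.01,0]]'| sed -n '2p;4p'
```

```text
position: [0.6833, 0.0001, 0.1567]
contact_force: [-0.1, -1.1, 0.4]
position: [0.6834, 0.0001, 0.1557]
contact_force: [0.5, 0.2, -0.6]
position: [0.6833, 0.0001, 0.1546]
contact_force: [-0.1, 0.1, -0.6]
```

```bash
python3 -m pendant '[[255,0,0,-0.01,0],[255,0,0,-0.01,0]]'| sed -n '2p;4p'
python3 -m pendant '[[255,0,0,-0.01,0],[255,0,0,-0.01,0]]'| sed -n '2p;4p'
```

```text
position: [0.6835, 0.0001, 0.1542]
contact_force: [-0.8, -0.1, 3.4]
position: [0.6836, 0.0001, 0.1534]
contact_force: [-2.4, -0.4, 5.1]
```

```bash
python3 -m pendant '[[255,0,0,-0.005,0],[255,0,0,-0.01,0]]'| sed -n '2p;4p'
python3 -m pendant '[[255,0,0,-0.005,0],[255,0,0,-0.01,0]]'| sed -n '2p;4p'
```

```text
position: [0.6836, 0.0001, 0.1526]
contact_force: [-2.6, -0.2, 6.0]
position: [0.6836, 0.0001, 0.1515]
contact_force: [-2.8, -0.1, 5.6]
```

```bash
python3 -m pendant '[[255,0,0,-0.005,0],[255,0,0,-0.01,0]]'| sed -n '2p;4p'
python3 -m pendant '[[255,0,0,-0.005,0],[255,0,0,-0.005,0]]'| sed -n '2p;4p'
```

```text
position: [0.6837, 0.0001, 0.1504]
contact_force: [-1.6, -0.1, 4.9]
position: [0.6837, 0.0001, 0.1499]
contact_force: [-0.6, 0.3, 6.0]
```

```bash
python3 -m pendant '[[255,0,0,-0.005,0],[255,0,0,-0.005,0]]'| sed -n '2p;4p'
python3 -m pendant '[[255,0,0,-0.005,0],[255,0,0,-0.005,0]]'| sed -n '2p;4p'
```

```text
position: [0.6837, 0.0001, 0.1499]
contact_force: [-3.2, -0.1, 9.7]
position: [0.6838, 0.0001, 0.1498]
contact_force: [-4.4, -0.5, 10.7]
```

```bash
python3 -m pendant '[[255,0,0,-0.005,0],[255,0,0,-0.005,0]]'| sed -n '2p;4p'
python3 -m pendant '[[255,0,0,-0.005,0],[255,0,0,-0.005,0]]'| sed -n '2p;4p'
python3 -m pendant '[[255,0,0,-0.004,0],[255,0,0,-0.004,0]]'| sed -n '2p;4p'
```

```text
position: [0.6838, 0.0001, 0.1497]
contact_force: [-5.3, -0.8, 14.9]
position: [0.6838, 0.0001, 0.1497]
contact_force: [-6.8, -1.0, 17.1]
position: [0.6839, 0.0001, 0.1497]
contact_force: [-8.0, -1.2, 19.5]
```

It's a hard stop at 149.7 mm, with the force rising but no movement. I'll back off and compare it with the twin.

```bash
python3 -m pendant '[[255,0,0,0.04,0],[255,0,0,0.3,0],[255,0,0,0.8,0],[255,0,0,1,0]]' | sed -n '2p;4p'
python3 -m pendant '[[255,-0.5,0,0.2,0],[255,-0.9,0,0.2,0],[255,-1,0,0.2,0],[255,-1,0,0.2,0]]' | sed -n '2p;4p'
python3 - <<'E'
from h import *
for n in ['wrist','scene','top']:
    i=ctrl.camera_info(n);
    p,d=ctrl.camera(n);np.savez(f'pics/{n}8.npz',p=p,d=d,**i);cv2.imwrite(f'pics/{n}8.png',p[:,:,::-1])
a=cv2.imread('pics/scene8.png')[230:350,280:460];cv2.imwrite('pics/s8c.png',cv2.resize(a,(780,520),interpolation=cv2.INTER_CUBIC))
E
```

```text
position: [0.6852, 0.0003, 0.251]
contact_force: [-0.2, 0.1, 0.6]
position: [0.5824, -0.0001, 0.2669]
contact_force: [0.2, 0.1, 0.5]
```

View pics/wrist8.png

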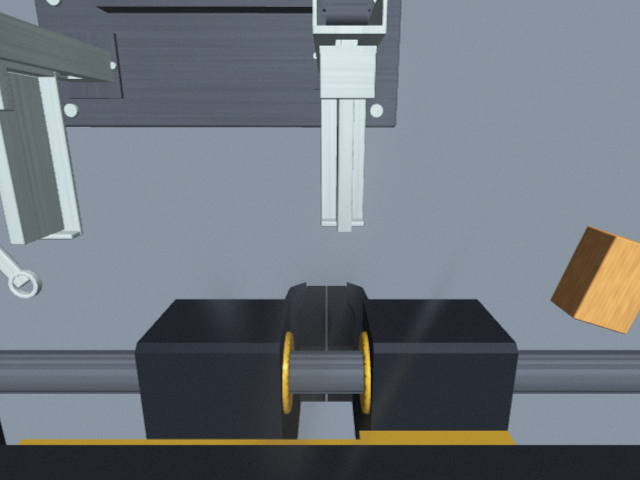

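View pics/s8c.png

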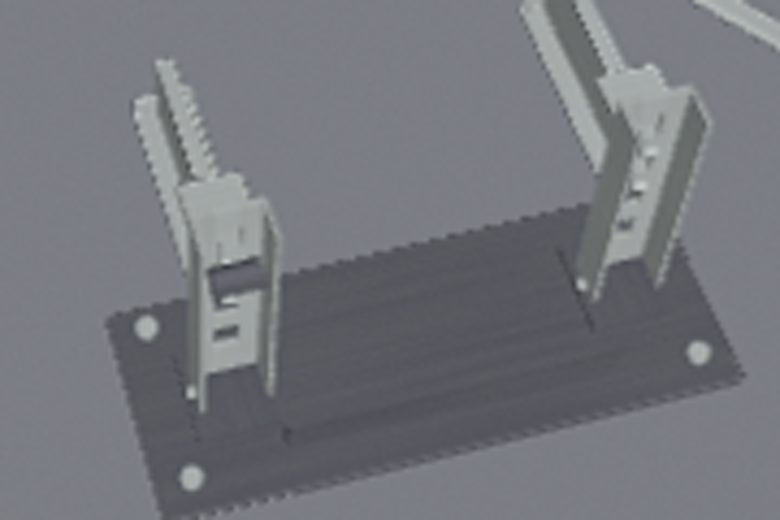

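View pics/top8.png

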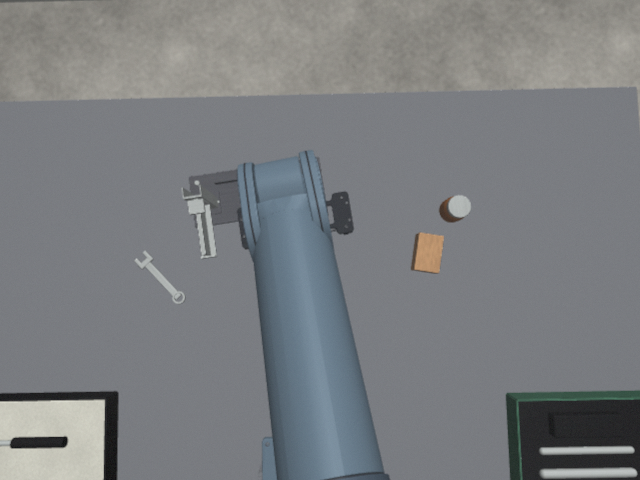

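```bash
python3 - <<'E'
from h import *
i=dict(np.load('pics/wrist8.npz'));P=cloud(i['d'],i)
for v in [52,60,70,80,92]: print(v,P[v-2:v+3,326:370].reshape(-1,3).mean(0))
for v in [110,150,190,225]: print('rib',v,P[v-2:v+3,342:348].reshape(-1,3).mean(0))
print('post top',P[29:32,320:375].reshape(-1,3).mean(0),'table',P[200:220,200:260].reshape(-1,3).mean(0))
for k in (7,8):
  i=dict(np.load(f'pics/scene{k}.npz'));P=cloud(i['d'],i);ex=np.array([.991,.134]);ey=np.array([-.134,.991]);O=np.array([.6917,.0029])
  L=P[...,:2]-O;X=L@ex;Y=L@ey;Z=P[...,2]
  for yc,f in ((0,.0088),(.23,.000)):
    for lo,hi in((-.029,-.003),):
      m=(abs(Y-yc)<.013)&(X>f+lo+.002)&(X<f+hi-.002)&(Z>.14)&(Z<.165);print(k,yc,m.sum(),Z[m].mean(),np.median(Z[m]))
    m=(abs(Y-yc)<.003)&(X>f-.11)&(X<f-.04)&(Z>.12)&(Z<.15);print('  rib',m.sum(),np.median(Z[m]))
    m=(abs(Y-yc)<.018)&(X>f-.001)&(X<f+.004)&(Z>.165)&(Z<.178);print('  post',m.sum(),np.median(Z[m]))
E
```

```text
52 [0.6946 0.0021 0.1504]
60 [0.69   0.0015 0.1513]
70 [0.6847 0.0006 0.1499]
80 [ 0.6791 -0.0003  0.1497]
92 [ 0.6723 -0.0013  0.1494]
rib 110 [ 0.6616 -0.0011  0.1483]
rib 150 [ 0.6369 -0.0052  0.1379]
rib 190 [ 0.6102 -0.0093  0.1368]
rib 225 [ 0.5855 -0.013   0.1358]
post top [0.7016 0.0045 0.1722] table [0.5552 0.0971 0.0027]
7 0 75 0.1539395538190702 0.1541683229078311
  rib 57 0.14100432921795847
  post 17 0.17063429182920375
7 0.23 63 0.15020838929590874 0.15006922767393305
  rib 50 0.14002317868587305
  post 15 0.1689589188498013
8 0 67 0.1497954015181186 0.14959340540714494
  rib 57 0.13667910726120824
  post 17 0.16914504843546407
8 0.23 66 0.15058150162120612 0.1505165674356282
  rib 58 0.14032991647986742
  post 16 0.16903014846070297
```

The heel top is at 149.7 mm after release, against 150.4 mm on the twin, and it was 154 mm before the press. It hasn't sprung back, and the other things are where they were.

```bash
python3 - <<'E'
from h import *
a=np.load('pics/top0.npz')['p'].astype(int);b=np.load('pics/top8.npz')['p'].astype(int)
for n,(u0,u1,v0,v1) in dict(wrench=(130,190,245,308),carton=(405,450,225,280),jar=(436,476,188,228)).items(): print(n,abs(a-b)[v0:v1,u0:u1].mean(), abs(a-b)[300:330,500:530].mean())
print(ctrl.read_state()['contact_force']);print(ctrl.finish_job())
E
```

```text
wrench 1.9459435626102293 1.9092592592592592
carton 1.9517845117845118 1.9092592592592592
jar 2.0477083333333335 1.9092592592592592
[-0.1601 -0.0323 -0.7678]
the job is handed in; nothing more can be done
None
```

The bracket is on the empty post, pressed down to its hard stop, and the job is handed in after about 13.5 s of the 48 s allowed. I gripped it by the rib and pushed its hooks into the top two slots until the plate touched the post, with 5–7 N of contact. I then lowered it, let go, and pressed the heel with shut fingers.

**Press:** The heel went from about 154 mm down to a hard stop at 149.7 mm. The highest reading was 19.5 N.

**Last checks:** With the robot clear, the heel top measured 149.7 mm against 150.4 mm on the twin, and it had not sprung back. The wrench, carton and jar look the same as in the first picture, to within image noise.

**What did not quite agree:**
- **No clear snap:** My readings during the travel peaked at only about 6 N, below the expected 8–18 N. I judge it locked from the hard stop, the level with the twin and the lack of spring-back.
- **Droop:** The rib reads about 3–4 mm lower than the twin's, close to the 0.05 rad droop the task allows.

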